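# Let a pair of long chills out of the gravity rack

### The job

Let one pair of the long iron chills out of their gravity rack: with the fingertips press the paddle at the side of the rack that holds the long chills right down, keep it down until the two front chills have rolled into the pick-up trough, then let the paddle come back up so that the gate shuts and the other two chills wait behind it. Do not touch or lift any chill, leave the rack of short chills alone, and do not disturb the tools standing around.

Things in the scene. Friction and masses are not known exactly. Their poses are not given: they have to be found in the camera images.
- rack_long: Fixed steel gravity rack for long chills, 320 long (x), 104 wide plus paddle. Origin: centre of its underside on the bench; +x points UP the chute (74 wide, 12 degrees), whose low end is the pick-up trough. The rocker's hinge is parallel to y at x -16, z 84. Rocker: gate at its downhill end; stop bar (behind the second chill) and, out on the +y side, the press paddle at its uphill end.
- lever_long (a joint): Rocker of the long-chill rack, rad: 0 = at rest, gate shut; grows as the paddle goes down; 0.60 = end stop. The gate lets a chill pass only above about 0.50; the stop bar then blocks the third chill. A spring brings it back to 0; pressing takes about 4 N at first, rising to 10 to 12 N before the end stop.
- rack_long_paddle (a point): Centre of the paddle's top face (steel plate 70 along the rack's x, 46 across, 6 thick), moving with the rocker: in the rack's frame x 70, y 80, z 148 at rest (uphill edge 12 degrees up), x 92, y 80, z 88 when fully down (uphill edge 22 degrees down), on an arc about the hinge.
- rack_long_gate (a point): Middle of the lower edge of the long-chill rack's gate plate; 13 mm above the chute floor when shut, 40 mm when fully raised.
- rack_long_trough (a point): Centre of the pick-up trough (x -121, z 65 mm in the rack's frame); two chills lying there have their centres about 18 mm either side of it along the chute.
- rack_long_first (a point): Where the centre of the first waiting chill lies, against the shut gate (x -46, z 81 mm in the rack's frame); the next ones lie 36 mm apart up the chute.
- long_1: Long chill no. 1 counted from the gate at the start: plain dark cast-iron round bar, 36 diameter, 70 long, lying across the chute. Origin at its centre, its y along the bar.
- long_2: Long chill no. 2 counted from the gate at the start: plain dark cast-iron round bar, 36 diameter, 70 long, lying across the chute. Origin at its centre, its y along the bar.
- long_3: Long chill no. 3 counted from the gate at the start: plain dark cast-iron round bar, 36 diameter, 70 long, lying across the chute. Origin at its centre, its y along the bar.
- long_4: Long chill no. 4 counted from the gate at the start: plain dark cast-iron round bar, 36 diameter, 70 long, lying across the chute. Origin at its centre, its y along the bar.
- rack_short: Fixed steel gravity rack for short chills, 320 long (x), 74 wide plus paddle. Origin: centre of its underside on the bench; +x points UP the chute (44 wide, 12 degrees), whose low end is the pick-up trough. The rocker's hinge is parallel to y at x -16, z 84. Rocker: gate at its downhill end; stop bar (behind the second chill) and, out on the +y side, the press paddle at its uphill end.
- lever_short (a joint): Rocker of the short-chill rack, rad: 0 = at rest, gate shut; grows as the paddle goes down; 0.60 = end stop. The gate lets a chill pass only above about 0.50; the stop bar then blocks the third chill. A spring brings it back to 0; pressing takes about 4 N at first, rising to 10 to 12 N before the end stop.
- rack_short_paddle (a point): Centre of the paddle's top face (steel plate 70 along the rack's x, 46 across, 6 thick), moving with the rocker: in the rack's frame x 70, y 65, z 148 at rest (uphill edge 12 degrees up), x 92, y 65, z 88 when fully down (uphill edge 22 degrees down), on an arc about the hinge.
- short_1: Short chill no. 1 counted from the gate at the start: plain dark cast-iron round bar, 36 diameter, 40 long, lying across the chute. Origin at its centre, its y along the bar.
- short_2: Short chill no. 2 counted from the gate at the start: plain dark cast-iron round bar, 36 diameter, 40 long, lying across the chute. Origin at its centre, its y along the bar.
- short_3: Short chill no. 3 counted from the gate at the start: plain dark cast-iron round bar, 36 diameter, 40 long, lying across the chute. Origin at its centre, its y along the bar.
- short_4: Short chill no. 4 counted from the gate at the start: plain dark cast-iron round bar, 36 diameter, 40 long, lying across the chute. Origin at its centre, its y along the bar.
- sprue_pin: Loose tapered wooden pin standing beside the long-chill rack's rocker, downhill of the paddle; 30 diameter at the top, 104 high. Origin under its foot.
- riser_plug: Loose wooden plug with a small grip standing beside the short-chill rack's rocker, downhill of the paddle; 40 diameter, 85 high. Origin under its foot.
- rammer: Loose wooden bench rammer standing on its 60 mm butt at the left of the bench, 180 high. Origin under its foot.
- trowel: Loose moulder's trowel lying at the far side of the bench, 255 long, 32 high. Origin under the blade's root; blade to its +x, wooden handle to -x.
- brush: Loose bench brush standing on its black bristles at the far edge of the bench, 270 long, 70 high. Origin under the bristles near the handle; handle to its -x.
- mallet: Loose wooden mallet standing on its head (66 diameter, 95 high) at the right of the bench, its handle level, 230 out to its -x. Origin under the head.
Mind the look-alikes: they are no part of the job. What is shaped like the long_1 but orange or purple is not meant.

How it is judged (in metres and radians):
On the way, in this order (a step that is already met when the one before it is completed fails the run):
1. the paddle of the long-chill rack is pressed down with the fingers (value of joint lever_long above 0.4 rad and contact force between the fingers and rack_long above 0.5 N and distance between the grasp point and rack_long_paddle below 0.09 m).
2. the two front long chills lie in the pick-up trough while the paddle is still held down (distance between each of long_1, long_2 and rack_long_trough below 0.032 m and value of joint lever_long above 0.4 rad), for 0.1 s.
3. the paddle is up again and the gate shut (value of joint lever_long below 0.05 rad), for 0.2 s.
At the end, for the whole second after the job is handed in: Long chills 1 and 2 lie in the trough (each within 32 mm of its centre), long chills 3 and 4 wait behind the shut gate (within 12 mm and 48 mm of the first waiting place), all four at rest (below 20 mm/s); both rockers are back at rest (below 0.05 rad) (distance between each of long_1, long_2 and rack_long_trough below 0.032 m and distance between long_3 and rack_long_first below 0.012 m and distance between long_4 and rack_long_first below 0.048 m and linear speed of each of long_1, long_2, long_3, long_4 below 0.02 m/s and value of joint each of lever_long, lever_short below 0.05 rad); the robot touches nothing.
It fails at once if a chill is touched by the robot (over 0.5 N) (contact force between any of the fingers, the arm and long_1 above 0.5 N or contact force between any of the fingers, the arm and long_2 above 0.5 N or contact force between any of the fingers, the arm and long_3 above 0.5 N or contact force between any of the fingers, the arm and long_4 above 0.5 N or contact force between any of the fingers, the arm and short_1 above 0.5 N or contact force between any of the fingers, the arm and short_2 above 0.5 N or contact force between any of the fingers, the arm and short_3 above 0.5 N or contact force between any of the fingers, the arm and short_4 above 0.5 N).
It fails at once if a chill is lifted (more than 25 mm above the uppermost waiting chill) (z of any of long_1, long_2, long_3, long_4 in the frame of rack_long above 0.13 m or z of any of short_1, short_2, short_3, short_4 in the frame of rack_short above 0.13 m).
It fails at once if the rocker of the short-chill rack is worked (over 0.1 rad) (value of joint lever_short above 0.1 rad).
It fails at once if a loose tool is shifted by more than 25 mm (distance of any of sprue_pin, riser_plug, rammer, trowel, brush, mallet from where it was at the start of the episode above 0.025 m).
It also fails if it takes over 32 s, if anything falls off the work surface, if the arm or the gripper's body presses on something with over 40 N, if the wrist force passes 120 N, or if a joint passes its speed limit or range.

### The arm

A 6-joint arm with a two-finger parallel gripper is mounted at the origin on the work surface. World frame = base frame: x ahead of the robot, y to its left, z up, the work surface at z = 0. Lengths are in mm, angles in degrees, forces in N, time in s.
With the tool pointing down it reaches from about 325 to 925 mm from the base axis. Payload 3.1 kg.
Tool frame: the origin (TCP) lies at the very end of the fingers, on their centre line; the grasp point (between the pads) lies grasp_offset behind it (grasp_offset is the distance from the TCP to the grasp point, in mm); z points along the fingers, x is the direction in which the jaws open and shut, and the axes are right-handed (so a half turn about z gives the same grasp; the last joint's range is limited). The gripper opens to 85 mm and grips with 20 to 120 N. Pads are 22 mm wide; open, the fingers measure 114 mm over their backs; the gripper's body (76 mm by 85 mm) begins 54 mm behind the grasp point. The pads swing forward as they close: fully open they stand 13 mm farther back than shut.
Start: joints at [59.29, 12.427, 92.441, -0, 75.132, -6.429], TCP at [257.001, 569.728, 231.3] pointing down, gripper open.
Joint ranges: [-157.48, 157.48], [-44.54, 120.13], [17.64, 146.25], [-64.5, 244.5], [7.68, 150.69], [-147.95, 147.95]. Speed limits (degrees/s): [159.86, 159.86, 180, 180, 180, 180].

### API

Orientations are given as [roll, pitch, yaw] about the fixed x, y, z axes, in that order (R = Rz(yaw) Ry(pitch) Rx(roll)).
In Python, from station import * gives the robot as it stands. Calls block until the motion is done:
- goto(position, orientation): joint-space move of the TCP to a pose.
- move_l(position, attitude=None, speed=150): straight line of the TCP; attitude=None keeps the orientation; speed is the mean speed in mm/s.
- move_j(angles): joint-space move.
- grip(opening, squeeze=None): finger opening in mm; squeeze is the grip in N (None keeps the last); returns when the fingers have stopped.
- wait(seconds).
- solve_ik(position, orientation): joint angles nearest the present ones, or None.
- get_obs(): the state.
- get_image(name): name is "scene" or "top" or "wrist"; returns the picture (384x512x3 uint8, red, green, blue); there is no depth.
- get_calibration(name): a dict with "fx", "fy", "cx", "cy" (pixels), "D" ([k1, k2, p1, p2, k3] as OpenCV has them; the pictures are not rectified), "R" (3x3) and "t" (3): a world point X has camera coordinates R X + t; the wrist camera has in their place "mount" (4x4, takes a point from camera to tool coordinates, whose origin is the TCP and whose axes are the tool frame's). Camera axes: x right, y down, z forward; pixel columns grow to the right and rows downward; lengths in mm; the calibration is good to about 2 mm. A picture is of the moment at which its call begins: read the wrist's pose just before it. get_calibration takes no time and is no camera call.
A pose or a line that the arm cannot do raises Unreachable and nothing moves.
- sign_off(): hands the job in, once; it reports no verdict.
Trained networks look in the newest picture that a camera, given by its name, has taken for a name from the list of things; names that differ only in an ending like _2 or _b are one class to them, and where a whole thing is asked for, a point or a joint stands for the part that bears it (a point fixed in the world has none). Each returns a list of dicts, best first, with "score" (0 to 1); they miss things now and then, are a little off and sometimes report something else, mostly with a low value. They report only what shows in the picture. A call takes as long as a camera call. They do not tell look-alikes from the thing itself.
- spot_in(name, camera): "extent" ([centre column, centre row, width, height] in pixels, round what is visible of it).
- regions_of(name, camera): "region" (384x512 bool, what is visible of it) and "extent" ([centre column, centre row, width, height] in pixels, round what is visible of it).
The state is a dict: "t": time; "joint_pos": joint angles; "qvel": joint speeds; "effort": joint torques, N m; "tcp_pos": TCP position; "ee_rot": TCP orientation; "wrist_force": force on the tool from outside, world axes, zero at the start; "moment": the same for the moment, N m; "grip_width": finger opening in mm.
Only numpy, scipy, OpenCV 4.12 (cv2) and the standard library are available. Lean on these libraries where they do the work, as an engineer would, in place of code of your own. Each camera call takes 0.05 s, during which the arm holds its last target.

## Working session

There is one attempt and no reset: what is moved stays moved. The work goes in short steps, each a Python script; the robot and the scene stay as the last script left them, time stands still between calls to the robot, and variables do not carry over. Pictures are saved under pics/ and viewed, and the job is handed in when it is done.

```bash
mkdir -p pics; ls; python3 - <<'E'
from station import *
import cv2
for n in ["scene","top"]:
    im=get_image(n); cv2.imwrite(f"pics/{n}0.png",cv2.resize(im[:,:,::-1],(800,600),interpolation=cv2.INTER_CUBIC))
    c=get_calibration(n); print(n,c)
    for k in ["rack_long","rack_short","long_1","short_1","rack_long_paddle","sprue_pin","riser_plug","rammer","mallet"]:
        print(k,[(round(d["score"],2),[round(float(v)) for v in d["extent"]]) for d in spot_in(k,n)][:6])
o=get_obs();print(o["t"],o["tcp_pos"],o["ee_rot"],o["wrist_force"])
E
```

```text
pics
scene {'fx': 425.13875808661726, 'fy': 425.13875808661726, 'cx': 254.94399790781912, 'cy': 188.5072612744797, 'D': array([-0.14037955,  0.        ,  0.        ,  0.        ,  0.        ]), 'R': array([[-0.19918031,  0.97971183,  0.02217943],
       [ 0.64944013,  0.14891587, -0.74568866],
       [-0.73386287, -0.13412229, -0.66592529]]), 't': array([ 109.74214283, -295.54965292, 1978.76243854])}
rack_long [(0.98, [203, 191, 45, 71])]
rack_short [(0.93, [326, 204, 52, 73])]
long_1 [(0.64, [243, 173, 18, 14]), (0.6, [205, 174, 17, 8]), (0.57, [174, 182, 11, 16]), (0.55, [196, 184, 18, 9])]
short_1 [(0.57, [317, 191, 13, 6]), (0.46, [323, 203, 56, 72]), (0.44, [321, 200, 11, 10])]
rack_long_paddle [(0.79, [208, 172, 37, 33]), (0.74, [326, 201, 53, 73])]
sprue_pin [(0.72, [232, 181, 8, 27]), (0.49, [316, 191, 15, 6])]
riser_plug [(0.61, [323, 201, 10, 13]), (0.52, [333, 188, 8, 18])]
rammer [(0.83, [378, 185, 27, 45])]
mallet [(0.67, [162, 150, 23, 49]), (0.2, [205, 189, 50, 65])]
top {'fx': 400.8824953832793, 'fy': 400.8824953832793, 'cx': 249.38376202964034, 'cy': 190.944093265321
[... 312 characters left out ...]
64, 120])]
rack_short [(0.6, [163, 210, 79, 116]), (0.56, [157, 209, 66, 70])]
long_1 [(0.89, [324, 184, 22, 16]), (0.83, [324, 196, 28, 10]), (0.78, [274, 257, 26, 19]), (0.75, [363, 220, 18, 25]), (0.55, [326, 223, 29, 13]), (0.49, [325, 211, 28, 12])]
short_1 [(0.66, [164, 190, 21, 16]), (0.65, [167, 203, 17, 15]), (0.64, [174, 226, 16, 19])]
rack_long_paddle [(0.95, [318, 201, 60, 75])]
sprue_pin [(0.47, [288, 221, 17, 8])]
riser_plug [(0.71, [150, 242, 20, 16])]
rammer [(0.96, [86, 240, 46, 22])]
mallet [(0.85, [400, 284, 37, 96]), (0.25, [323, 195, 32, 10])]
1.0 [257.01384831 569.74336959 231.32507481] [-1.79999996e+02 -2.37336909e-03  6.57175771e+01] [0.40025266 0.76078033 0.497217  ]
```

View pics/top0.png

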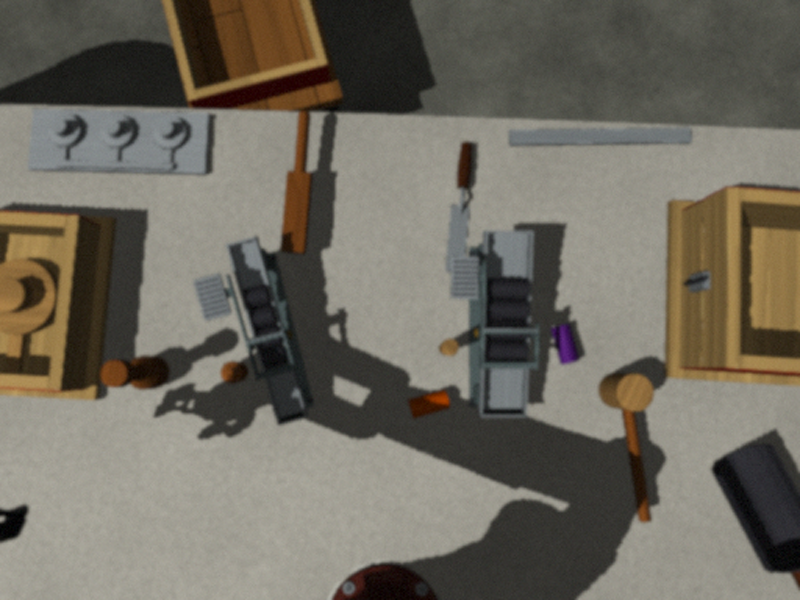

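View pics/scene0.png

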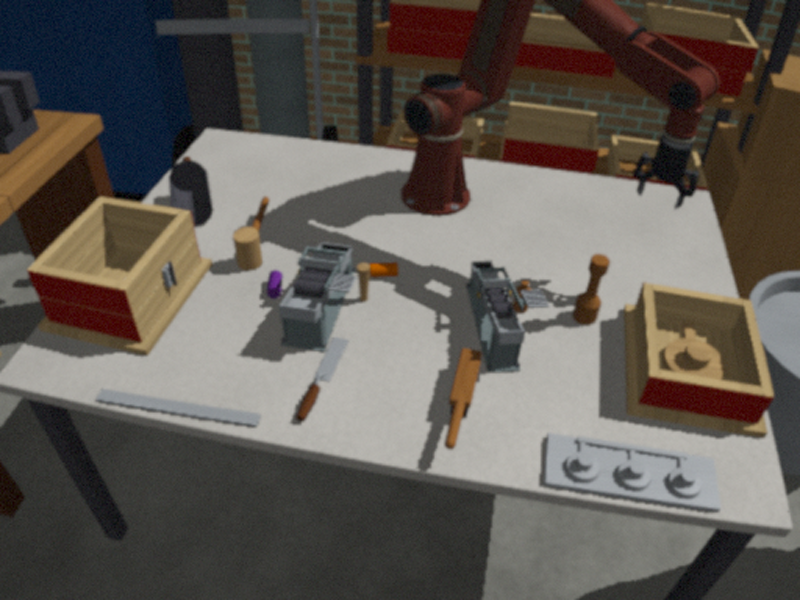

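```bash
python3 - <<'E'
from station import *
import cv2
im=get_image("top")[:,:,::-1]
cv2.imwrite("pics/topcrop.png",cv2.resize(im[130:275,255:385],None,fx=4,fy=4,interpolation=cv2.INTER_CUBIC))
im=get_image("scene")[:,:,::-1]
cv2.imwrite("pics/scenecrop.png",cv2.resize(im[145:235,160:270],None,fx=6,fy=6,interpolation=cv2.INTER_CUBIC))
E
```

```text
(no output)
```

View pics/topcrop.png

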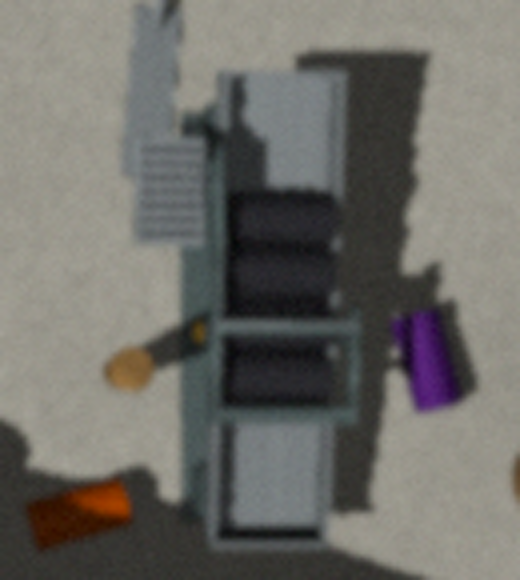

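View pics/scenecrop.png

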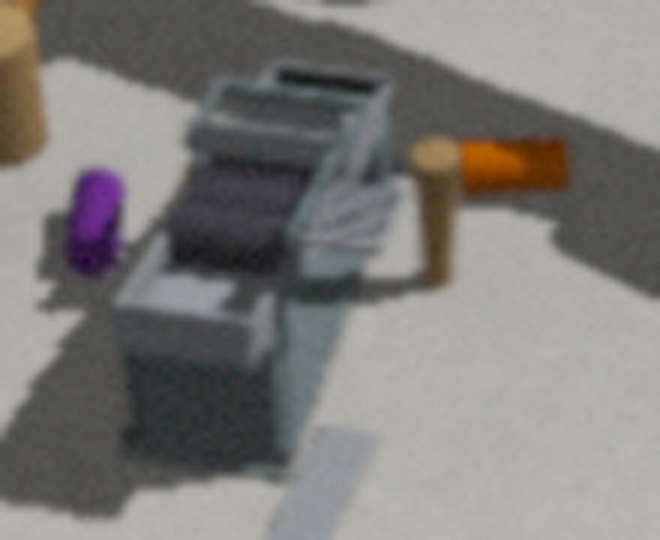

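Candidates for the target rack: the wide-chute rack at top pixel (316,206), with its paddle at (298,178), and the narrow-chute rack at (163,210), with its paddle at (135,190). The wide one is the long-chill rack. The orange bar (274,257) and purple bar (363,220) are look-alikes on the bench. The sprue pin's top is at about (287,222). Next I fit the rack pose.

```bash
cat > h.py <<'E'
import numpy as np, cv2
from scipy.optimize import least_squares
def proj(X,c):
    X=np.atleast_2d(X).astype(float)
    K=np.array([[c["fx"],0,c["cx"]],[0,c["fy"],c["cy"]],[0,0,1]])
    return cv2.projectPoints(X,cv2.Rodrigues(np.array(c["R"]))[0],np.array(c["t"],float),K,np.array(c["D"]))[0][:,0]
def ray(px,c,z):
    K=np.array([[c["fx"],0,c["cx"]],[0,c["fy"],c["cy"]],[0,0,1]])
    n=cv2.undistortPoints(np.array([[px]],float),K,np.array(c["D"]))[0,0]
    R=np.array(c["R"]);d=R.T@np.array([n[0],n[1],1]);o=-R.T@np.array(c["t"])
    return o+d*(z-o[2])/d[2]
def W(p,L):
    x,y,a=p;L=np.atleast_2d(L);c,s=np.cos(a),np.sin(a)
    return np.c_[x+c*L[:,0]-s*L[:,1],y+s*L[:,0]+c*L[:,1],L[:,2]]
ca,sa=np.cos(np.radians(12)),np.sin(np.radians(12))
PAD=np.array([[70+s*35*ca,80+t*23,148+s*35*sa] for s,t in [(1,1),(1,-1),(-1,-1),(-1,1)]])
E
cat > fit.py <<'E'
from station import *; from h import *
c=get_calibration("top")
px=np.array([[140,142],[207,138],[205,246],[135,242]])/4+[255,130]
f=lambda p:(proj(W(p,PAD),c)-px).ravel()
r=least_squares(f,[600,-160,0]);print(r.x,np.degrees(r.x[2]),r.fun)
# chill bodies with yaw: use chill 1..4 overlay
p=r.x
np.save("p.npy",p)
for n,(x0,x1,y0,y1,k) in {"top":(255,385,130,275,4),"scene":(160,270,145,235,6)}.items():
    cc=get_calibration(n);im=get_image(n)[:,:,::-1]
    im=cv2.resize(im[y0:y1,x0:x1],None,fx=k,fy=k,interpolation=cv2.INTER_CUBIC)
    def line(L,col):
        q=((proj(W(p,L),cc)-[x0,y0])*k).astype(int);cv2.polylines(im,[q.reshape(-1,1,2)],True,col,1)
    line(PAD,(0,0,255))
    line(np.array([[160,52,0],[160,-52,0],[-160,-52,0],[-160,52,0]]),(0,255,0))
    for i in range(4):
        X=-46+36*i*ca;Z=81+36*i*sa
        line(np.array([[X-18,35,Z],[X-18,-35,Z],[X+18,-35,Z],[X+18,35,Z]]),(0,255,255))
    line(np.array([[-121,35,65],[-121,-35,65]]),(255,0,255))
    cv2.imwrite(f"pics/fit_{n}_{round(get_obs()['t']*100)}.png",im); print(f"pics/fit_{n}_{round(get_obs()['t']*100)}.png")
s=ray((255+130/4,130+368/4),c,104);print("pin",s)
E
python3 fit.py
```

```text
[ 5.35927945e+02 -2.00295984e+02  1.46248562e-02] 0.8379425347784261 [-0.5898427  -1.13908665  0.4470095   0.11675548  0.1568225   0.11871571
 -0.00907481  0.90054799]
pics/fit_top_115.png
pics/fit_scene_120.png
pin [492.10532559 -99.06151713 104.        ]
```

```bash
cd pics; python3 -c "
import cv2,numpy as np
a=cv2.imread('fit_top_115.png');b=cv2.imread('fit_scene_120.png')
print(a.shape,b.shape)"
```

```text
(580, 520, 3) (540, 660, 3)
```

View pics/fit_top_115.png

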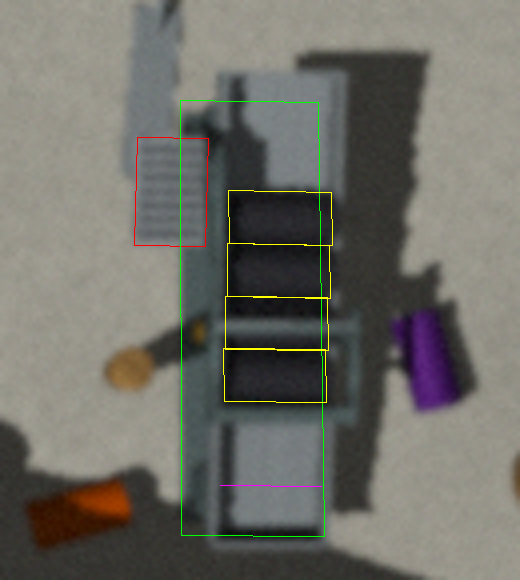

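View pics/fit_scene_120.png

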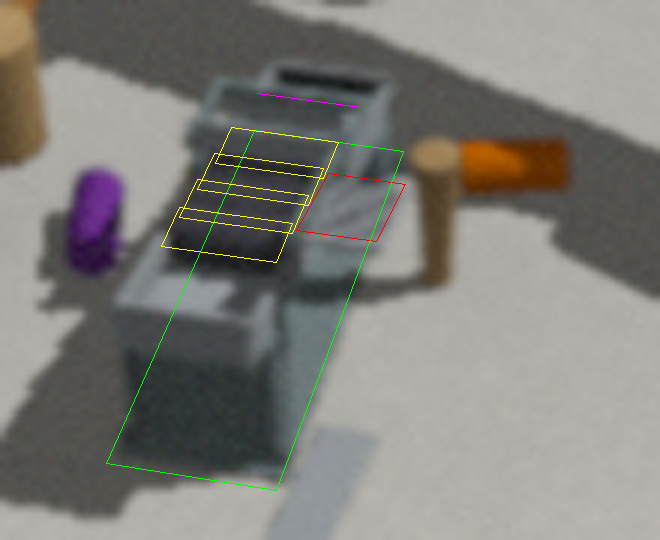

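The fit matches the top view well: the chills, rack side and paddle line up to within about 1 px. In the scene view it is off by about 1 px, or roughly 4 mm. The paddle works out at about (605, -119, 148), and the pin is about 115 mm downhill of it. Next I close the fingers, move above the paddle and check with the wrist camera.

```bash
python3 - <<'E'
from station import *; from h import *
p=np.load("p.npy"); yaw=np.degrees(p[2])
T=lambda x,y,z:[float(v) for v in W(p,[[x,y,z]])[0]]
grip(0)
o=get_obs();print(o["t"],o["tcp_pos"],o["grip_width"])
for q in (90,-90,0):
    s=solve_ik(T(75,83,230),[180,0,yaw+q]);print(q,s)
q=-90 if solve_ik(T(75,83,230),[180,0,yaw-90]) is not None and abs(solve_ik(T(75,83,230),[180,0,yaw-90])[5])<120 else 90
P=list(map(float,o["tcp_pos"]));P[2]=290
move_l(P,speed=250)
goto(T(75,83,290),[180,0,yaw+q])
move_l(T(75,83,215),speed=200)
o=get_obs();print(q,o["t"],o["tcp_pos"],o["ee_rot"],o["wrist_force"])
for n in ("wrist","top","scene"):
    im=get_image(n)[:,:,::-1]
    if n=="top": im=cv2.resize(im[130:275,255:385],None,fx=4,fy=4)
    if n=="scene": im=cv2.resize(im[115:235,150:290],None,fx=5,fy=5)
    cv2.imwrite(f"pics/above_{n}.png",im)
E
```

```text
1.9667 [257.0053754  569.72349661 231.29218854] 0.01811941390665994
90 [ -17.26651642   11.96901279   93.12613357    0.           74.90485364
 -108.10445896]
-90 [-1.72665164e+01  1.19690128e+01  9.31261336e+01 -2.54444375e-14
  7.49048536e+01  7.18955410e+01]
0 [-1.72665164e+01  1.19690128e+01  9.31261336e+01 -2.54444375e-14
  7.49048536e+01 -1.81044590e+01]
-90 5.6 [ 609.82156206 -115.85539339  215.04684141] [ 1.79979308e+02  9.33596897e-03 -8.91285673e+01] [-1.07208763 -0.23274168  0.32211856]
```

View pics/above_wrist.png

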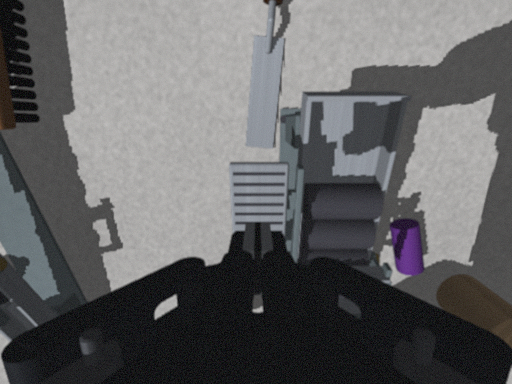

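View pics/above_scene.png

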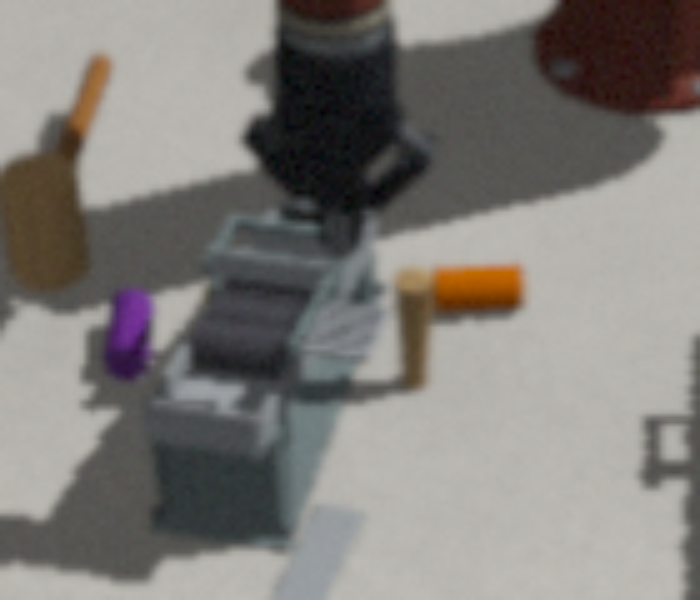

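View pics/above_top.png

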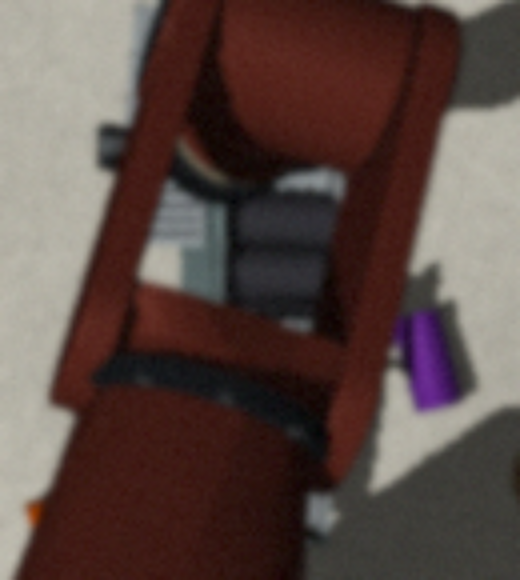

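The wrist picture shows the ribbed paddle at columns 230-288, top edge at row 163, with the shut fingers centred over it at column ~258. I check this against the projected model, then press in small steps.

```bash
cat >> h.py <<'E'
from scipy.spatial.transform import Rotation as Ro
def wcal(o,c):
    M=np.array(c["mount"],float);T=np.eye(4);T[:3,:3]=Ro.from_euler("xyz",o["ee_rot"],degrees=True).as_matrix();T[:3,3]=o["tcp_pos"]
    G=np.linalg.inv(T@M);d=dict(c);d["R"]=G[:3,:3];d["t"]=G[:3,3];return d
E
python3 - <<'E'
from station import *; from h import *
p=np.load("p.npy");o=get_obs();c=wcal(o,get_calibration("wrist"))
print(proj(W(p,PAD),c).round())
print(o["tcp_pos"],proj([o["tcp_pos"]],c))
E
```

```text
[[231. 171.]
 [291. 171.]
 [286. 244.]
 [234. 244.]]
[ 611.30679003 -116.55321034  217.64153814] [[257.25192149 238.61261533]]
```

```bash
python3 - <<'E'
from station import *; from h import *
p=np.load("p.npy"); p[0]+=4; np.save("p.npy",p)
T=lambda x,y,z:[float(v) for v in W(p,[[x,y,z]])[0]]
o=get_obs();print(o["tcp_pos"],o["t"])
move_l(T(75,83,170),speed=120)
o=get_obs();print(o["tcp_pos"],o["wrist_force"],o["t"])
# path: (75,155) -> (90,93), x follows arc
for z in list(range(160,104,-8))+[104,100,97]:
    x=75+15*(155-max(z,93))/62
    move_l(T(x,83,z),speed=80)
    o=get_obs();print(z,round(x),o["tcp_pos"].round(1),o["wrist_force"].round(1),round(o["t"],2))
    if abs(o["wrist_force"][2])>25 or np.linalg.norm(o["wrist_force"])>40: break
for n in ("wrist","scene"):
    im=get_image(n)[:,:,::-1]
    if n=="scene": im=cv2.resize(im[115:235,150:290],None,fx=5,fy=5)
    cv2.imwrite(f"pics/down1_{n}.png",im)
E
```

```text
[ 611.30679003 -116.55321034  217.64153814] 5.75
[ 613.72052695 -116.22053723  169.96093   ] [-0.50487286  0.1338369   0.71798761] 6.275
160 74 [ 612.1 -116.1  159.7] [-1.6 -0.   0.3] 6.55
152 76 [ 614.5 -116.2  151.7] [ 0.1 -0.3  0.6] 6.8
144 78 [ 617.6 -116.3  144.7] [1.  0.2 3.7] 7.05
136 80 [ 619.4 -116.3  136.8] [2.8 0.4 3.8] 7.3
128 82 [ 621.1 -116.2  128.7] [4.3 0.3 4.8] 7.55
120 83 [ 623.1 -116.2  120.8] [3.2 0.1 3.6] 7.8
112 85 [ 624.9 -116.2  112.6] [4.1 1.1 3.5] 8.05
104 87 [ 626.5 -116.2  104.2] [5.  0.5 2.2] 8.3
100 88 [ 627.3 -116.2  100.8] [3.  1.1 6.2] 8.55
97 89 [ 627.7 -116.2   97.9] [2.2 0.7 6.9] 8.8
```

View pics/down1_scene.png

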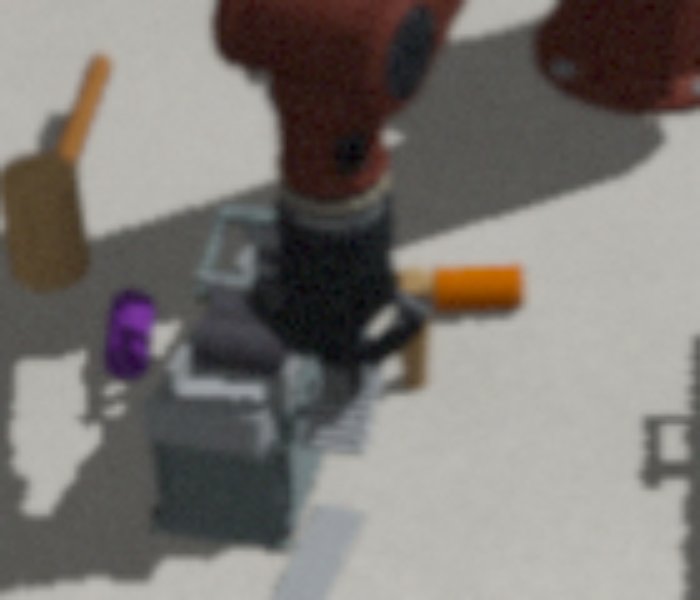

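View pics/down1_wrist.png

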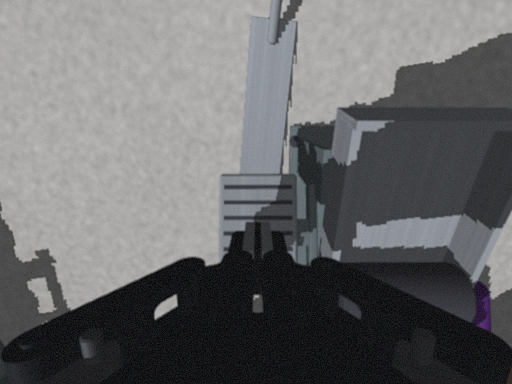

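The paddle is well down and force is about 7 N, so it is not at the end stop yet. In the scene view the gate is raised and the gripper body is clear of the chills. I continue to the end stop.

```bash
python3 - <<'E'
from station import *; from h import *
p=np.load("p.npy")
T=lambda x,y,z:[float(v) for v in W(p,[[x,y,z]])[0]]
for z in range(95,76,-2):
    move_l(T(90,83,z),speed=40)
    o=get_obs();print(z,o["tcp_pos"].round(1),o["wrist_force"].round(1),round(o["t"],2))
    if o["wrist_force"][2]>18 or np.linalg.norm(o["wrist_force"])>25: break
wait(1.0)
o=get_obs();print(o["tcp_pos"].round(1),o["wrist_force"].round(1),round(o["t"],2))
for n in ("top","scene"):
    im=get_image(n)[:,:,::-1]
    if n=="scene": im=cv2.resize(im[115:235,150:290],None,fx=5,fy=5)
    else: im=cv2.resize(im[130:275,255:385],None,fx=4,fy=4)
    cv2.imwrite(f"pics/down2_{n}.png",im)
E
```

```text
95 [ 628.1 -116.2   95.7] [ 1.4 -0.1  7.2] 9.15
93 [ 628.3 -116.2   93.8] [ 1.3 -0.4  7.4] 9.4
91 [ 628.5 -116.2   91.9] [1.8 0.7 6.4] 9.65
89 [ 628.6 -116.2   91.2] [ 0.2  0.9 12.4] 9.9
87 [ 628.7 -116.2   90.7] [-2.2  2.1 17.7] 10.15
85 [ 628.8 -116.3   90.4] [-5.3  1.9 25.3] 10.4
[ 628.8 -116.3   90.4] [-5.7  2.5 23.8] 11.4
```

View pics/down2_scene.png

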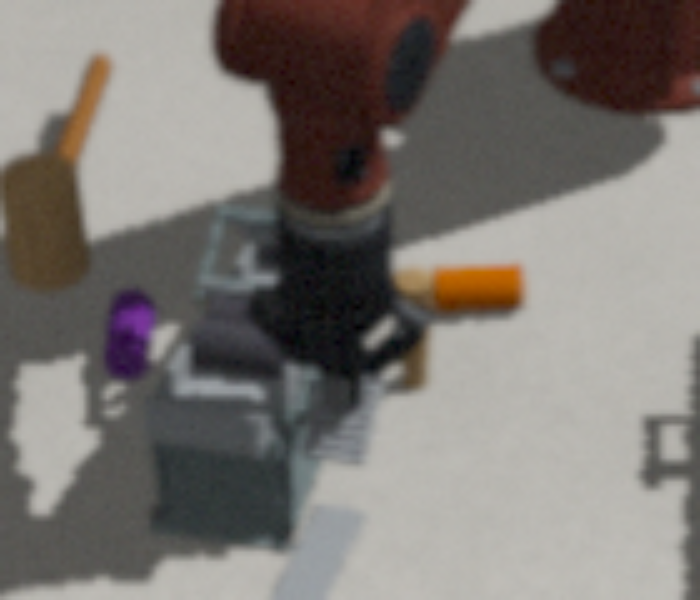

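View pics/down2_top.png

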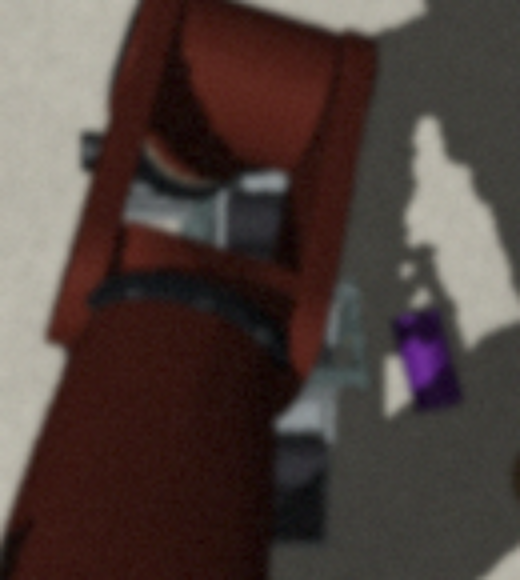

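At the end stop the force rose sharply while z stayed at 90.4 mm. The top view shows dark bars filling the trough, at crop rows 435-535, which is two chills' length. The region between them and the gate is clear. I release along the same path.

```bash
python3 - <<'E'
from station import *; from h import *
p=np.load("p.npy")
T=lambda x,y,z:[float(v) for v in W(p,[[x,y,z]])[0]]
move_l(T(90,83,93),speed=80)
move_l(T(82,83,128),speed=100)
move_l(T(75,83,170),speed=100)
move_l(T(75,83,290),speed=250)
P=T(75,83,290)
a=get_obs()["joint_pos"]; a=list(map(float,a)); a[0]+=55
move_j(a)
wait(0.5)
o=get_obs();print(o["tcp_pos"],o["wrist_force"],o["t"])
E
python3 fit.py
```

```text
[446.59810687 435.50381822 288.21570191] [-0.10691658  0.51401061  0.57952671] 16.0417
[ 5.35927945e+02 -2.00295984e+02  1.46248562e-02] 0.8379425347784261 [-0.5898427  -1.13908665  0.4470095   0.11675548  0.1568225   0.11871571
 -0.00907481  0.90054799]
pics/fit_top_1609.png
pics/fit_scene_1614.png
pin [492.10532559 -99.06151713 104.        ]
```

View pics/fit_top_1609.png

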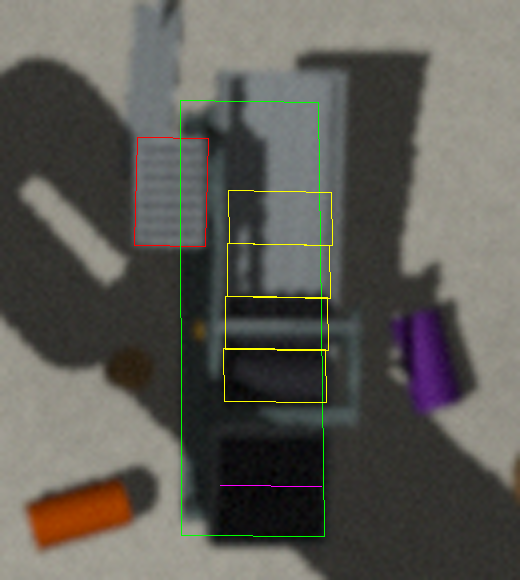

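View pics/fit_scene_1614.png

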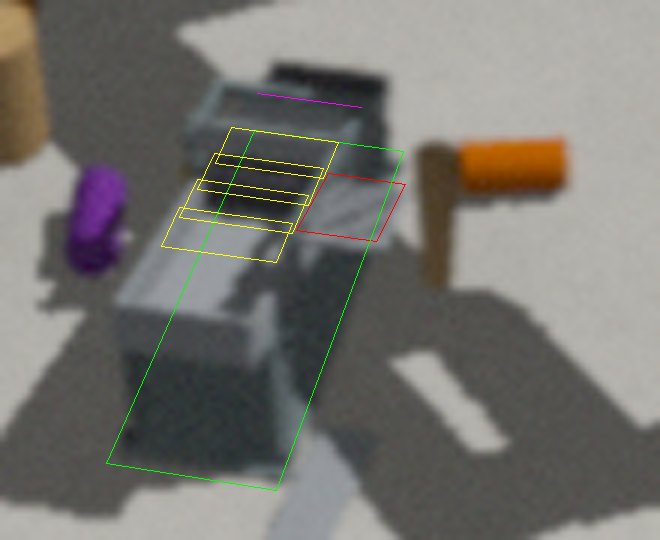

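The paddle is back at its rest outline. Two bars lie in the trough at crop rows 435-540, and the other two fill the first two waiting places at rows 297-402. The pin's top is still at (130,368). The arm is clear of everything, so I hand in.

```bash
python3 - <<'E'
from station import *
print(sign_off()); print(get_obs()["t"])
E
```

```text
the job is handed in; nothing more can be done
None
the job is handed in; nothing more can be done
```

I pressed the long rack's paddle down to its end stop with the closed fingertips, held it for about 1 s, let it back up and moved the arm clear. I handed the job in at about 16 s; no verdict was reported.

**Press:** at the end stop the wrist force reached about 25 N and the fingertips stopped at z 90 mm. With the paddle held down, the top view showed dark bars filling the trough, partly hidden by the arm.

**Last pictures:** two long chills lie in the trough, and the other two wait behind the shut gate. The paddle is back at its rest outline. The sprue pin and the trowel end next to the rack are where they were. I did not re-check the short rack or the other tools, but the arm only passed them at about 290 mm height.

**Disagreement:** the rack position fitted from the top camera differed by about 4 mm along x from what the wrist and scene views suggested. I shifted the pressing path 4 mm in x to correct for it. I had no direct readings of the lever angle or chill positions; all of this is judged from pictures and wrist force.

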